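# Find the column in one of three lidded tubs

### The job

The short steel chromatography column is in one of the three closed steel tubs: starting with the left tub and going right, lift the lids clear one at a time, putting each lid back before opening the next tub, until you find it, and leave any tubs beyond that shut. Lay the column in both V saddles of the column rest, centred along it, and finish with all three tubs closed, lids properly seated. Set things down rather than dropping them, leave the spanner and forceps in their tubs, and do not disturb the bottle, beaker or timer.

Things in the scene. Friction and masses are not known exactly. Their poses are not given: they have to be found in the camera images.
- tub_left: The left of three identical open-topped pressed-steel tubs side by side (largest y), fixed to the bench; left as seen from the robot. Outside 80 (x) x 142 (y) x 40 mm high, walls 3 mm, floor 3 mm; inner cavity 74 x 136 mm, 37 mm deep. Origin: centre of the underside; y axis along the long side, which runs across the bench; z up.
- tub_left_rim (a point): Centre of the mouth of tub_left, 40 mm above its underside, at rim height.
- lid_left: Loose steel lid of tub_left, 0.2 kg: plate 86 (x) x 148 (y) x 3 mm with a lip 6 mm deep under it that enters the tub with 3.5 mm play on every side. Origin: centre of the plate's underside (at rim height when closed); y along the long side, z up. Black bar handle on the middle. On the bench it stands on its lip, origin 6 mm up. Lifts straight off.
- lid_left_handle (a point): Centre of the bar handle of lid_left: bar 70 mm along the lid's y, 12 mm wide (x), 10 mm high, centre 28 mm above the lid's underside; 20 mm of clear height under the bar down to the plate. Pinch it across its width from above.
- tub_middle: The middle of three identical open-topped pressed-steel tubs side by side (middle y), fixed to the bench; middle as seen from the robot. Outside 80 (x) x 142 (y) x 40 mm high, walls 3 mm, floor 3 mm; inner cavity 74 x 136 mm, 37 mm deep. Origin: centre of the underside; y axis along the long side, which runs across the bench; z up.
- tub_middle_rim (a point): Centre of the mouth of tub_middle, 40 mm above its underside, at rim height.
- lid_middle: Loose steel lid of tub_middle, 0.2 kg: plate 86 (x) x 148 (y) x 3 mm with a lip 6 mm deep under it that enters the tub with 3.5 mm play on every side. Origin: centre of the plate's underside (at rim height when closed); y along the long side, z up. Black bar handle on the middle. On the bench it stands on its lip, origin 6 mm up. Lifts straight off.
- lid_middle_handle (a point): Centre of the bar handle of lid_middle: bar 70 mm along the lid's y, 12 mm wide (x), 10 mm high, centre 28 mm above the lid's underside; 20 mm of clear height under the bar down to the plate. Pinch it across its width from above.
- tub_right: The right of three identical open-topped pressed-steel tubs side by side (smallest y), fixed to the bench; right as seen from the robot. Outside 80 (x) x 142 (y) x 40 mm high, walls 3 mm, floor 3 mm; inner cavity 74 x 136 mm, 37 mm deep. Origin: centre of the underside; y axis along the long side, which runs across the bench; z up.
- tub_right_rim (a point): Centre of the mouth of tub_right, 40 mm above its underside, at rim height.
- lid_right: Loose steel lid of tub_right, 0.2 kg: plate 86 (x) x 148 (y) x 3 mm with a lip 6 mm deep under it that enters the tub with 3.5 mm play on every side. Origin: centre of the plate's underside (at rim height when closed); y along the long side, z up. Black bar handle on the middle. On the bench it stands on its lip, origin 6 mm up. Lifts straight off.
- lid_right_handle (a point): Centre of the bar handle of lid_right: bar 70 mm along the lid's y, 12 mm wide (x), 10 mm high, centre 28 mm above the lid's underside; 20 mm of clear height under the bar down to the plate. Pinch it across its width from above.
- column: Short steel chromatography column, 0.16 kg: 127 mm long, tube 11 mm in diameter with a nut 16 to 18 mm wide at 34 to 54 mm either side of the middle and a blue plug on each end. Starts lying on the floor of one of the tubs, roughly along it. Its y axis is its length; origin halfway along, 8 mm below the tube's axis at the start.
- column_mid (a point): Middle of the column on the tube's axis. Pinch the bare tube here (68 mm between the nuts), across its length, from above.
- spanner: Steel open-ended spanner 107 x 25 x 8 mm, lying on the floor of another tub. Its y axis is its length; origin: centre of the underside. Not wanted; stays in its tub.
- forceps: Steel forceps 122 x 14 x 10 mm, lying on the floor of the remaining tub. Their y axis is their length; origin: centre of the underside. Not wanted; they stay in their tub.
- cradle: Column rest, fixed: aluminium base plate 150 (x) x 50 (y) x 6 mm carrying two grey V saddles, from 26 to 62 mm either side of the middle, with a V groove (sides at 45 degrees, 30 mm wide at the top) along x; between the saddles it is open down to the plate. Saddle tops 32 mm up. Origin: centre of the underside, z up. Clear bench for 140 mm to its right (-y).
- cradle_axis (a point): Where the column's middle (column_mid) comes to lie, within a few mm in height: over the middle of the rest, 30 mm above its underside.
- amber_bottle: Amber bottle 58 mm in diameter, 117 mm tall, at the far right of the work. Bystander, loose. Origin: centre of the underside.
- beaker: Glass beaker 74 mm in diameter, 96 mm tall, at the right of the work. Bystander, loose. Origin: centre of the underside.
- bench_timer: White timer 60 x 66 x 18 mm lying at the right of the work. Bystander, loose. Origin: centre of the underside.

How it is judged:
By the outcome, as a careful person would: the job done as asked, in the order asked, and still so for the second after the job is handed in, with the robot touching nothing.
It also fails if it takes over 72 s, if anything falls off the work surface, if the arm or the gripper's body presses on something with over 40 N, if the wrist force passes 120 N, or if a joint passes its speed limit or range.

### The arm

A 6-joint arm with a two-finger parallel gripper is mounted at the origin on a cart in front of the work surface, level with it; the furniture and walls round the work are solid. World frame = base frame: x ahead of the robot, y to its left, z up, the work surface at z = 0. Lengths are in mm, angles in rad, forces in N, time in s.
With the tool pointing down it reaches from about 350 to 975 mm from the base axis. Payload 7.1 kg.
Tool frame: the origin (TCP) lies midway between the tips of the shut fingers; the grasp point (between the pads) lies ctrl.grip_point_offset behind it (ctrl.grip_point_offset is the distance from the TCP to the grasp point, in mm); z points along the fingers, y is the line along which they close (so a half turn about z gives the same grasp; the last joint's range is limited). The gripper opens to 88 mm and grips with 3 to 60 N. Pads are 20 mm wide; open, the fingers measure 115 mm over their backs; the gripper's body (75 mm by 178 mm) begins 61 mm behind the grasp point.
Start: joints at [1.09, 0.423, 1.63, -0, 1.089, -0.019], TCP at [278.443, 559.531, 222.675] pointing down, gripper open.
Joint ranges: [-3, 3], [-0.9, 2.11], [0.09, 2.58], [-1.31, 4.45], [0.11, 2.69], [-2.54, 2.54]. Speed limits (rad/s): [2.39, 2.39, 3.01, 3.14, 3.14, 3.14].

### API

Orientations are given as a rotation vector (axis times angle).
In Python, from workcell import ctrl gives the robot as it stands.
- The arm moves only by the tool apply_moves, never from a script. Its argument "targets" is a list of rows, each an object of numbers: "tx", "ty", "tz": the shift along the world's x, y, z in m; "spin": the turn about the world's z in degrees. In form: [{"tx": .., "ty": .., "tz": .., "spin": ..}, ...]. A call has exactly 8 rows; each row is the pose to reach, as a shift and turn from the pose commanded when the call began; what a row does not reach only later rows make up. A row lasts 1/10 s, in which the tool goes at most 50 mm and 8.59 degrees, less where a joint would pass 70% of its speed; a pose out of reach is approached as far as the arm can. A call with a gripper value outside its range is refused whole. "gripper" is the closure, from -1 (fully open) to 1 (shut), set as the call begins (left out, the last holds). The fingers move at their own pace and stop on an object; the grip force is fixed at half the most. Time passes only in rows, so rows that repeat a pose let the fingers close, or fill a call up. It gives the time, the measured TCP pose, the force, the opening and the grip force at its end, in the units of the state.
- ctrl.get_obs(): the state, without advancing time (a new reading comes with each control period).
- ctrl.get_image(name): name is "scene" or "side" or "wrist"; returns the picture (384x512x3 uint8, red, green, blue); there is no depth.
- ctrl.get_calibration(name): a dict with "fov_y" (degrees; the focal length in pixels is half the picture's height over the tangent of half this angle, whatever the lens; pixels are square), "cx", "cy" (the principal point, pixels), "dist" ([k1, k2, p1, p2, k3] as OpenCV has them; the pictures are not rectified), "rvec" (rotation vector, rad) and "tvec" (3), from world to camera coordinates, as OpenCV has them. Camera axes: x right, y down, z forward; pixel columns grow to the right and rows downward; lengths in mm; the calibration is good to about 2 mm. A picture is of the moment at which its call begins: read the wrist's pose just before it. get_calibration takes no time and is no camera call; for the wrist camera it gives the pose at the moment of the call.
- ctrl.close_job(): hands the job in; it is judged then, once.
Trained networks look in the newest picture that a camera, given by its name, has taken for a name from the list of things; names that differ only in an ending like _2 or _b are one class to them, and where a whole thing is asked for, a point or a joint stands for the part that bears it (a point fixed in the world has none). Each returns a list of dicts, best first, with "score" (0 to 1); they miss things now and then, are a little off and sometimes report something else, mostly with a low value. They report only what shows in the picture. A call takes as long as a camera call.
- ctrl.outline_of(name, camera): "pixels" (384x512 bool, what is visible of it) and "box" ([left, top, right, bottom] in pixels, round what is visible of it).
- ctrl.pinpoint(name, camera): "uv" ([column, row] in pixels: a listed point, or the origin of a listed thing).
The state is a dict: "t": time; "qpos": joint angles; "qvel": joint speeds; "joint_torque": joint torques, N m; "ee_pos": TCP position; "orientation": TCP orientation; "ft_force": force on the tool from outside, world axes, zero at the start; "moment": the same for the moment, N m; "width": finger opening in mm; "grasp_force": force on a finger pad.
Only numpy, scipy, OpenCV 4.12 (cv2) and the standard library are available. Lean on these libraries where they do the work, as an engineer would, in place of code of your own. Each camera call takes 0.05 s, during which the arm holds its last target. There are 200 camera calls.

## Working session

There is one attempt and no reset: what is moved stays moved. The work goes in short steps, Python scripts to look and compute and a tool call to move; the robot and the scene stay as the last step left them, time stands still between calls to the robot, and variables do not carry over. Pictures are saved under pics/ and viewed, at most 12 in all, crops included, and the job is handed in when it is done.

Besides the shell and the picture viewer there is one more tool, called after "Call:" in YAML: its name, and indented under it one key for each argument. apply_moves: Moves the arm, as the interface text tells. Its arguments: {"type":"object","properties":{"targets":{"type":"array"},"gripper":{"type":"number"}},"required":["targets"]}

```bash
mkdir -p pics; ls
cat > h.py <<'E'
import numpy as np, cv2
from workcell import ctrl
def K(c):
    f=192/np.tan(np.radians(c['fov_y'])/2); return np.array([[f,0,c['cx']],[0,f,c['cy']],[0,0,1]])
def ray(c,uv):
    p=cv2.undistortPoints(np.array([[uv]],float),K(c),np.array(c['dist'],float))[0,0]
    R=cv2.Rodrigues(np.array(c['rvec'],float))[0]; t=np.array(c['tvec'],float).ravel()
    return -R.T@t, R.T@np.array([p[0],p[1],1])
def at(c,uv,z):
    o,d=ray(c,uv); return o+d*(z-o[2])/d[2]
def proj(c,P):
    return cv2.projectPoints(np.array(P,float).reshape(-1,1,3),np.array(c['rvec'],float),np.array(c['tvec'],float),K(c),np.array(c['dist'],float))[0][:,0]
def snap(n,fn=None):
    c=ctrl.get_calibration(n); im=ctrl.get_image(n)
    if fn: cv2.imwrite('pics/'+fn,im[:,:,::-1])
    return c,im
E
python3 - <<'E'
from h import *
o=ctrl.get_obs(); print(o['ee_pos'],o['orientation'],o['width'],ctrl.grip_point_offset)
ims=[]
Z={'tub_left_rim':40,'tub_middle_rim':40,'tub_right_rim':40,'lid_left_handle':68,'lid_middle_handle':68,'lid_right_handle':68,'cradle':0,'cradle_axis':30,'amber_bottle':0,'beaker':0,'bench_timer':0}
for n in ['scene','side']:
    c,im=snap(n); ims.append(im)
    for k,z in Z.items():
        r=ctrl.pinpoint(k,n)
        for q in r[:2]: print(n,k,round(q['score'],2),np.round(q['uv'],1),np.round(at(c,q['uv'],z),1))
c,im=snap('wrist'); ims.append(im)
for i,m in enumerate(ims[:2]): pass
cv2.imwrite('pics/a.png',cv2.resize(np.vstack([np.hstack(ims[:2]),np.hstack([ims[2],ims[2]*0])]),(800,600))[:,:,::-1])
E
```

```text
pics
[278.19062484 559.04481782 221.91101052] [-7.18922053e-01 -3.05782419e+00  2.30974186e-03] 87.64796547540085 18.700000000000003
scene tub_left_rim 0.57 [135.6 249. ] [472.6 219.7  40. ]
scene lid_left_handle 0.91 [131.1 243.2] [478.9 228.1  68. ]
scene lid_right_handle 0.81 [223.1 212.3] [ 468.2 -102.7   68. ]
scene cradle 0.96 [273.5 214.5] [ 431.4 -292.1    0. ]
scene amber_bottle 0.69 [352.3 178.1] [ 461.6 -686.1    0. ]
scene beaker 0.91 [309.3 174.5] [ 561.6 -539.5    0. ]
scene bench_timer 0.74 [132. 240.] [552.4 215.1   0. ]
side tub_left_rim 0.59 [124.8 250.8] [479.  225.5  40. ]
side tub_left_rim 0.21 [234.1 214.6] [ 458.3 -105.8   40. ]
side tub_middle_rim 0.59 [183.9 231.8] [466.4  49.7  40. ]
side tub_right_rim 0.78 [235.8 212.1] [ 464.  -113.8   40. ]
side tub_right_rim 0.62 [388.2 161.5] [ 430.4 -638.4   40. ]
side lid_left_handle 0.87 [121.5 243.2] [490.6 224.6  68. ]
side lid_left_handle 0.57 [390.7 162.4] [ 410.6 -625.8   68. ]
side lid_middle_handle 0.62 [184.2 228.4] [461.7  46.6  68. ]
side lid_middle_handle 0.57 [340.6 144. ] [ 539.3 -515.7   68. ]
side lid_right_handle 0.89 [232.2 204.9] [ 476.  -108.4   68. ]
side lid_right_handle 0.55 [236.2 215.7] [ 438.2 -104.7   68. ]
side cradle_axis 0.81 [295.8 197.5] [ 439.7 -303.7   30. ]
side amber_bottle 0.57 [390.7 159.5] [ 453.3 -677.     0. ]
side beaker 0.84 [340.4 148. ] [ 565.2 -543.9    0. ]
side beaker 0.21 [232.2 205.3] [ 511.3 -120.9    0. ]
side bench_timer 0.87 [365.6 178. ] [ 425.2 -557.5    0. ]
```

View pics/a.png

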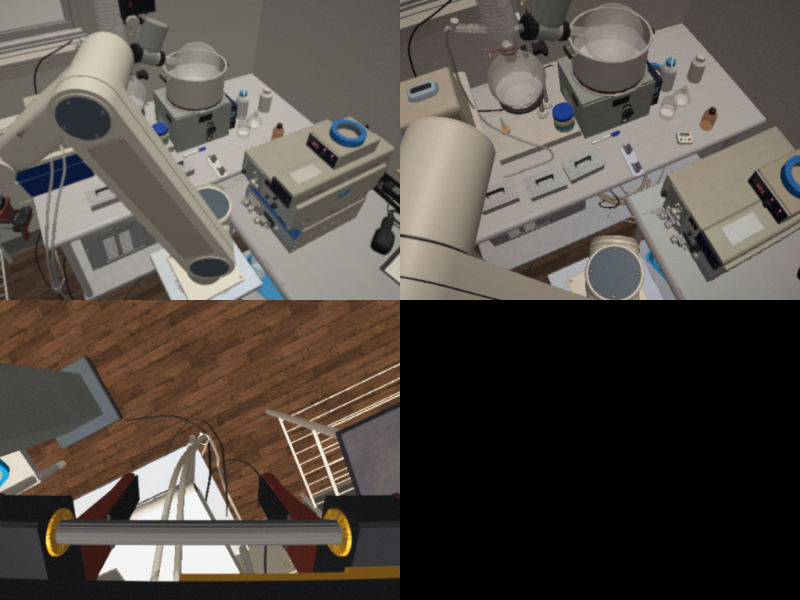

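The picture shows three lidded tubs in a row, at about (500,195), (545,180) and (585,163) in the side panel. The rest is at (630,158), with the timer, beaker and bottle to its right. I'll take a closer look before moving.

Run:
```python
from h import *
c,im=snap('side'); cv2.imwrite('pics/b.png',cv2.resize(im[60:290,90:420],(800,558),interpolation=cv2.INTER_CUBIC)[:,:,::-1])
o,d=ray(c,(256,192)); print(o,d)
for p in [(200,205),(150,185),(246,192),(260,172)]: print(p,at(c,p,0))
```

```text
[-129.45054241  107.97500012 1193.17581451] [ 0.46822122 -0.22658403 -0.85409014]
(200, 205) [553.65867594 -29.98084106   0.        ]
(150, 185) [689.0991308   90.33244119   0.        ]
(246, 192) [ 537.74664885 -179.72209324    0.        ]
(260, 172) [ 588.57255521 -252.4408228     0.        ]
```

View pics/b.png

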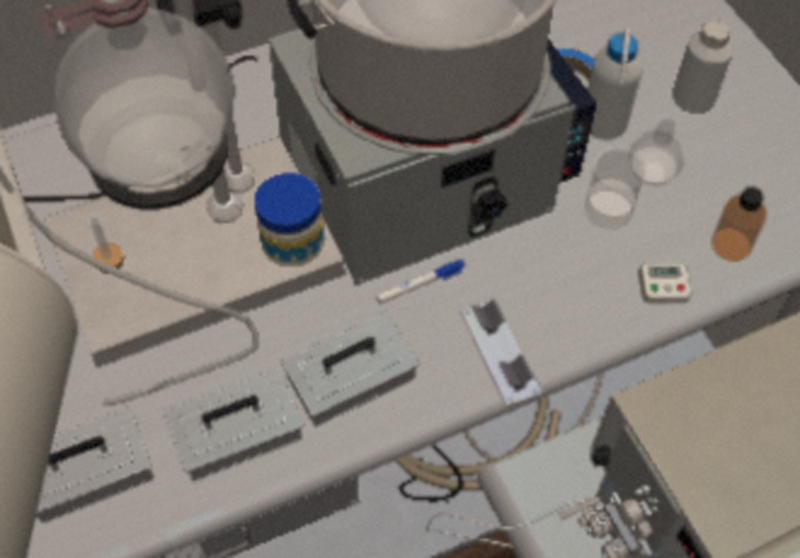

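The crop shows the tubs clear, with a low platform and the heater box behind them. The rest has dark saddles at (488,315) and (518,373), and there is free bench to its right. I'll move over the left tub.

Call:
apply_moves:
  targets:
    - {"tx":0.025,"ty":-0.042,"tz":0.01,"spin":-8}
    - {"tx":0.05,"ty":-0.084,"tz":0.02,"spin":-16}
    - {"tx":0.075,"ty":-0.126,"tz":0.02,"spin":-24}
    - {"tx":0.1,"ty":-0.168,"tz":0.02,"spin":-32}
    - {"tx":0.13,"ty":-0.21,"tz":0.02,"spin":-40}
    - {"tx":0.155,"ty":-0.25,"tz":0.02,"spin":-48}
    - {"tx":0.18,"ty":-0.295,"tz":0.02,"spin":-56}
    - {"tx":0.2,"ty":-0.333,"tz":0.02,"spin":-63.5}

```text
t: 2.1
ee_pos: [479.4, 224.5, 242.9]
orientation: [2.227, 2.215, 0.001]
ft_force: [0.0, 1.2, 0.6]
width: 87.8
grasp_force: 0.0
```

Call:
apply_moves:
  targets:
    - {"tx":0,"ty":0,"tz":0,"spin":0}
    - {"tx":0,"ty":0,"tz":0,"spin":0}
    - {"tx":0,"ty":0,"tz":0,"spin":0}
    - {"tx":0,"ty":0,"tz":0,"spin":0}
    - {"tx":0,"ty":0,"tz":0,"spin":0}
    - {"tx":0,"ty":0,"tz":0,"spin":0}
    - {"tx":0,"ty":0,"tz":0,"spin":0}
    - {"tx":0,"ty":0,"tz":0,"spin":0}

```text
t: 2.9
ee_pos: [478.3, 226.8, 242.7]
orientation: [-2.22, -2.223, 0.0]
ft_force: [-0.2, -0.7, -0.0]
width: 87.8
grasp_force: 0.0
```

```bash
cat >> h.py <<'E'
from scipy.spatial.transform import Rotation as Ro
def state():
    o=ctrl.get_obs(); y=Ro.from_rotvec(o['orientation']).apply([0,1,0])
    print('t',round(o['t'],2),'ee',np.round(o['ee_pos'],1),'tool-y deg',round(np.degrees(np.arctan2(y[1],y[0])),2),'F',np.round(o['ft_force'],1),'w',round(o['width'],1),'g',round(o['grasp_force'],1)); return o
def handle(name,cam,c,z):
    "centroid and direction of an outlined thing on plane z"
    for q in ctrl.outline_of(name,cam)[:2]:
        v,u=np.nonzero(q['pixels']); P=np.array([at(c,(a,b),z) for a,b in zip(u,v)])[:,:2]
        (cx,cy),wh,a=cv2.minAreaRect(P.astype(np.float32)); e,V=np.linalg.eigh(np.cov(P.T)); d=V[:,1]*np.sign(V[1,1])
        print(name,cam,round(q['score'],2),'box',np.round(q['box']),'mean',np.round(P.mean(0),1),'rect',np.round([cx,cy],1),np.round(wh,1),'dir from y',round(np.degrees(np.arctan2(-d[0],d[1])),1))
def pts(names,cam,c):
    for k,z in names.items():
        for q in ctrl.pinpoint(k,cam)[:3]: print(cam,k,round(q['score'],2),np.round(q['uv'],1),np.round(at(c,q['uv'],z),1))
E
python3 - <<'E'
from h import *
state()
c,im=snap('wrist','c.png'); pts({'lid_left_handle':68,'lid_middle_handle':68,'lid_left':40},'wrist',c); handle('lid_left','wrist',c,43);handle('lid_middle','wrist',c,43)
c,im=snap('side'); pts({'lid_left_handle':68,'lid_middle_handle':68,'lid_right_handle':68,'cradle_axis':30},'side',c)
E
```

```text
t 2.9 ee [478.3 226.8 242.7] tool-y deg 0.07 F [-0.2 -0.7 -0. ] w 87.8 g 0.0
wrist lid_left_handle 0.77 [256.7 173.8] [480.5 230.1  68. ]
wrist lid_middle_handle 0.7 [237.1 319.9] [456.   38.2  68. ]
wrist lid_left 0.68 [257.8 173.9] [482.1 224.6  40. ]
lid_left wrist 0.87 box [219. 114. 295. 232.] mean [481.2 229.8] rect [481.2 226.4] [ 86.6 147.1] dir from y -0.6
lid_middle wrist 0.57 box [205. 255. 274. 351.] mean [458.2  42.5] rect [458.3  43. ] [149.3  85.5] dir from y -0.6
side lid_middle_handle 0.59 [185.1 229. ] [458.8  44.9  68. ]
side lid_right_handle 0.69 [232.5 203.8] [ 479.1 -110.6   68. ]
side cradle_axis 0.7 [294.9 198.7] [ 437.1 -299.2   30. ]
```

View pics/c.png

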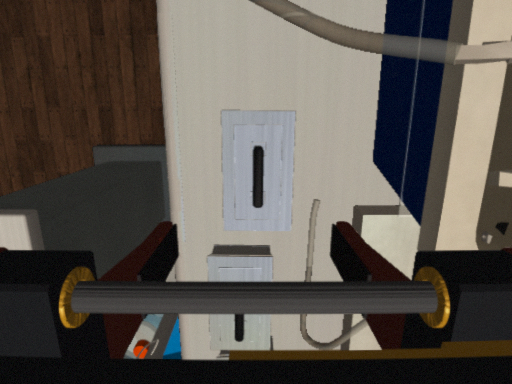

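The wrist view shows the left lid centred at pixel (258,173) with its handle along y, and part of the middle lid at (240,305). I'll descend onto the left handle, grip it and lift.

Call:
apply_moves:
  targets:
    - {"tx":0.003,"ty":0.001,"tz":-0.04,"spin":0}
    - {"tx":0.003,"ty":0.001,"tz":-0.08,"spin":0}
    - {"tx":0.003,"ty":0.001,"tz":-0.12,"spin":0}
    - {"tx":0.003,"ty":0.001,"tz":-0.15,"spin":0}
    - {"tx":0.003,"ty":0.001,"tz":-0.175,"spin":0}
    - {"tx":0.003,"ty":0.001,"tz":-0.19,"spin":0}
    - {"tx":0.003,"ty":0.001,"tz":-0.19,"spin":0}
    - {"tx":0.003,"ty":0.001,"tz":-0.19,"spin":0}
  gripper: 0

```text
t: 4.25
ee_pos: [481.6, 227.6, 52.8]
orientation: [-2.221, -2.222, 0.0]
ft_force: [-0.8, -1.1, 0.1]
width: 44.0
grasp_force: 0.0
```

Call:
apply_moves:
  targets:
    - {"tx":0,"ty":0,"tz":0,"spin":0}
    - {"tx":0,"ty":0,"tz":0,"spin":0}
    - {"tx":0,"ty":0,"tz":0,"spin":0}
    - {"tx":0,"ty":0,"tz":0,"spin":0}
    - {"tx":0,"ty":0,"tz":0,"spin":0}
    - {"tx":0,"ty":0,"tz":0,"spin":0}
    - {"tx":0,"ty":0,"tz":0,"spin":0}
    - {"tx":0,"ty":0,"tz":0,"spin":0}
  gripper: 1

```text
t: 5.05
ee_pos: [481.8, 227.7, 53.2]
orientation: [2.221, 2.222, 0.001]
ft_force: [-0.1, 0.4, 7.0]
width: 11.8
grasp_force: 30.0
```

Run:
```python
from h import *
state()
```

```text
t 5.05 ee [481.8 227.7  53.2] tool-y deg 0.03 F [-0.1  0.4  7. ] w 11.8 g 30.0
```

Call:
apply_moves:
  targets:
    - {"tx":0,"ty":0,"tz":0.01,"spin":0}
    - {"tx":0,"ty":0,"tz":0.03,"spin":0}
    - {"tx":0,"ty":0,"tz":0.06,"spin":0}
    - {"tx":0,"ty":0,"tz":0.09,"spin":0}
    - {"tx":0,"ty":-0.03,"tz":0.11,"spin":0}
    - {"tx":0,"ty":-0.08,"tz":0.11,"spin":0}
    - {"tx":0,"ty":-0.13,"tz":0.11,"spin":0}
    - {"tx":0,"ty":-0.16,"tz":0.11,"spin":0}

```text
t: 5.85
ee_pos: [480.4, 65.0, 163.0]
orientation: [-2.221, -2.221, 0.001]
ft_force: [-0.6, -0.4, -2.7]
width: 11.9
grasp_force: 30.0
```

Run:
```python
from h import *
state()
ims=[]
for n in ['side','scene','wrist']:
    c,im=snap(n)
    pts({'column_mid':11,'spanner':3,'forceps':3},n,c)
    if n=='wrist': ims.append(cv2.resize(im,(400,300)))
    else:
        u,v=proj(c,[481,228,20])[0].astype(int); print(n,u,v); ims.append(cv2.resize(im[max(v-50,0):v+49,max(u-66,0):u+66],(400,300),interpolation=cv2.INTER_CUBIC))
cv2.imwrite('pics/d.png',np.hstack(ims[:2])[:,:,::-1])
```

```text
t 5.85 ee [480.4  65.  163. ] tool-y deg 0.0 F [-0.6 -0.4 -2.7] w 11.9 g 30.0
side column_mid 0.75 [293.1 208.2] [ 418.5 -285.1   11. ]
side spanner 0.15 [185.6 234.5] [474.9  46.2   3. ]
side forceps 0.19 [388.2 158.5] [ 458.8 -669.4    3. ]
side 125 253
scene column_mid 0.48 [223.5 214.3] [ 508.6 -121.5   11. ]
scene spanner 0.57 [278.8 211.1] [ 435.2 -317.3    3. ]
scene forceps 0.69 [190.9 236.5] [470.  25.   3.]
scene forceps 0.56 [134.  251.1] [498.1 223.9   3. ]
scene 133 251
wrist forceps 0.73 [251.2  14.3] [477.3 230.    3. ]
```

View pics/d.png

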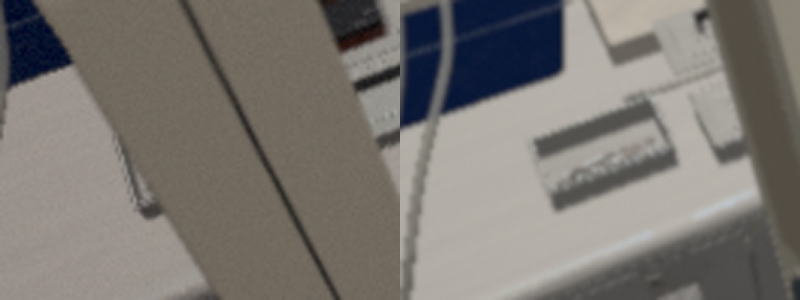

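The left panel is blocked by the arm. The scene panel shows the open left tub at (600,150) with a thin, unclear object. The wrist camera reports forceps there, so I'll check the wrist crop.

Run:
```python
from h import *
c,im=snap('wrist'); c2,i2=snap('scene')
a=cv2.resize(im[0:110,180:330],(800,400)[:2] and (410,300),interpolation=cv2.INTER_CUBIC); b=cv2.resize(i2[228:278,98:166],(390,300),interpolation=cv2.INTER_CUBIC)
cv2.imwrite('pics/e.png',np.hstack([a,b])[:,:,::-1])
```

```text
(no output)
```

View pics/e.png

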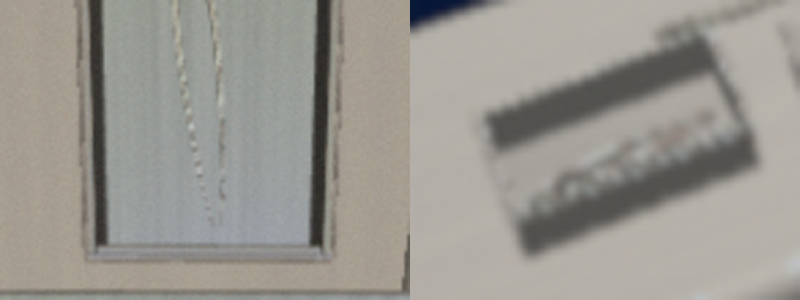

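That is clearly a pair of forceps in the left tub. I'll put the lid back by reversing the motion, then go over the middle tub.

Call:
apply_moves:
  targets:
    - {"tx":0,"ty":0.05,"tz":0,"spin":0}
    - {"tx":0,"ty":0.1,"tz":0,"spin":0}
    - {"tx":0,"ty":0.14,"tz":0,"spin":0}
    - {"tx":0,"ty":0.16,"tz":-0.01,"spin":0}
    - {"tx":0,"ty":0.16,"tz":-0.04,"spin":0}
    - {"tx":0,"ty":0.16,"tz":-0.07,"spin":0}
    - {"tx":0,"ty":0.16,"tz":-0.085,"spin":0}
    - {"tx":0,"ty":0.16,"tz":-0.095,"spin":0}

```text
t: 7.35
ee_pos: [480.7, 227.4, 66.2]
orientation: [-2.22, -2.222, 0.003]
ft_force: [-0.2, 0.8, -2.4]
width: 11.9
grasp_force: 30.0
```

Call:
apply_moves:
  targets:
    - {"tx":0,"ty":0,"tz":-0.003,"spin":0}
    - {"tx":0,"ty":0,"tz":-0.006,"spin":0}
    - {"tx":0,"ty":0,"tz":-0.009,"spin":0}
    - {"tx":0,"ty":0,"tz":-0.012,"spin":0}
    - {"tx":0,"ty":0,"tz":-0.014,"spin":0}
    - {"tx":0,"ty":0,"tz":-0.015,"spin":0}
    - {"tx":0,"ty":0,"tz":-0.015,"spin":0}
    - {"tx":0,"ty":0,"tz":-0.015,"spin":0}

```text
t: 8.15
ee_pos: [481.6, 227.6, 53.2]
orientation: [2.221, 2.222, 0.001]
ft_force: [-2.9, -2.4, 4.4]
width: 11.3
grasp_force: 30.0
```

Run:
```python
from h import *
state()
```

```text
t 8.15 ee [481.6 227.6  53.2] tool-y deg 0.04 F [-2.9 -2.4  4.4] w 11.3 g 30.0
```

Call:
apply_moves:
  targets:
    - {"tx":0,"ty":0,"tz":0,"spin":0}
    - {"tx":0,"ty":0,"tz":0,"spin":0}
    - {"tx":0,"ty":0,"tz":0,"spin":0}
    - {"tx":0,"ty":0,"tz":0.01,"spin":0}
    - {"tx":0,"ty":0,"tz":0.04,"spin":0}
    - {"tx":0,"ty":0,"tz":0.08,"spin":0}
    - {"tx":0,"ty":0,"tz":0.12,"spin":0}
    - {"tx":0,"ty":-0.03,"tz":0.15,"spin":0}
  gripper: 0

```text
t: 8.95
ee_pos: [482.6, 199.5, 206.0]
orientation: [2.217, 2.224, 0.007]
ft_force: [1.5, -0.6, -0.1]
width: 43.9
grasp_force: 0.0
```

Call:
apply_moves:
  targets:
    - {"tx":-0.005,"ty":-0.04,"tz":0,"spin":0}
    - {"tx":-0.01,"ty":-0.08,"tz":0,"spin":0}
    - {"tx":-0.016,"ty":-0.12,"tz":0,"spin":0}
    - {"tx":-0.023,"ty":-0.145,"tz":0,"spin":0}
    - {"tx":-0.023,"ty":-0.155,"tz":0,"spin":0}
    - {"tx":-0.023,"ty":-0.155,"tz":0,"spin":0}
    - {"tx":-0.023,"ty":-0.155,"tz":0,"spin":0}
    - {"tx":-0.023,"ty":-0.155,"tz":0,"spin":0}

```text
t: 9.75
ee_pos: [458.9, 43.5, 202.8]
orientation: [2.219, 2.223, 0.001]
ft_force: [-1.0, 0.4, -0.7]
width: 43.8
grasp_force: 0.0
```

Run:
```python
from h import *
state()
c,im=snap('wrist'); pts({'lid_left_handle':68,'lid_middle_handle':68,'lid_right_handle':68},'wrist',c)
for k in ['lid_left','lid_middle','lid_right']: handle(k,'wrist',c,43)
```

```text
t 9.75 ee [458.9  43.5 202.8] tool-y deg 0.1 F [-1.   0.4 -0.7] w 43.8 g 0.0
wrist lid_middle_handle 0.88 [253.5 185.4] [457.5  42.7  68. ]
wrist lid_right_handle 0.95 [263.8 316.2] [ 469.5 -109.7   68. ]
lid_left wrist 0.6 box [232.   3. 322.  78.] mean [480.7 185.6] rect [480.8 184.8] [86.  65.8] dir from y -89.3
lid_middle wrist 0.96 box [212. 108. 295. 242.] mean [457.7  47.4] rect [458.   43.4] [148.5  86.5] dir from y -1.1
lid_right wrist 0.77 box [225. 249. 305. 354.] mean [ 470.2 -109.6] rect [ 470.6 -111.2] [ 85.6 143. ] dir from y 7.0
```

Call:
apply_moves:
  targets:
    - {"tx":-0.001,"ty":0,"tz":-0.04,"spin":0}
    - {"tx":-0.001,"ty":0,"tz":-0.08,"spin":0}
    - {"tx":-0.001,"ty":0,"tz":-0.11,"spin":0}
    - {"tx":-0.001,"ty":0,"tz":-0.135,"spin":0}
    - {"tx":-0.001,"ty":0,"tz":-0.145,"spin":0}
    - {"tx":-0.001,"ty":0,"tz":-0.15,"spin":0}
    - {"tx":-0.001,"ty":0,"tz":-0.15,"spin":0}
    - {"tx":-0.001,"ty":0,"tz":-0.15,"spin":0}

```text
t: 10.9
ee_pos: [458.3, 42.6, 53.6]
orientation: [2.22, 2.221, 0.002]
ft_force: [0.4, -0.3, 0.7]
width: 44.4
grasp_force: 0.0
```

Call:
apply_moves:
  targets:
    - {"tx":0,"ty":0,"tz":0,"spin":0}
    - {"tx":0,"ty":0,"tz":0,"spin":0}
    - {"tx":0,"ty":0,"tz":0,"spin":0}
    - {"tx":0,"ty":0,"tz":0,"spin":0}
    - {"tx":0,"ty":0,"tz":0,"spin":0}
    - {"tx":0,"ty":0,"tz":0,"spin":0}
    - {"tx":0,"ty":0,"tz":0,"spin":0}
    - {"tx":0,"ty":0,"tz":0,"spin":0}
  gripper: 1

```text
t: 11.7
ee_pos: [457.8, 42.6, 52.9]
orientation: [2.22, 2.222, 0.001]
ft_force: [-0.4, 0.1, 6.1]
width: 11.9
grasp_force: 30.0
```

Call:
apply_moves:
  targets:
    - {"tx":0,"ty":0,"tz":0.01,"spin":0}
    - {"tx":0,"ty":0,"tz":0.03,"spin":0}
    - {"tx":0,"ty":0,"tz":0.06,"spin":0}
    - {"tx":0,"ty":0,"tz":0.09,"spin":0}
    - {"tx":0,"ty":-0.03,"tz":0.11,"spin":0}
    - {"tx":0,"ty":-0.08,"tz":0.11,"spin":0}
    - {"tx":0,"ty":-0.12,"tz":0.11,"spin":0}
    - {"tx":0,"ty":-0.14,"tz":0.11,"spin":0}

```text
t: 12.5
ee_pos: [456.9, -99.9, 163.3]
orientation: [2.222, 2.22, -0.0]
ft_force: [-0.1, -0.7, -3.0]
width: 11.4
grasp_force: 30.0
```

Run:
```python
from h import *
state()
ims=[]
for n in ['wrist','side','scene']:
    c,im=snap(n)
    pts({'column_mid':11,'spanner':3,'forceps':3},n,c)
    u,v=proj(c,[458,43,20])[0].astype(int); print(n,u,v); v=max(v,35);
    h=45 if n!='wrist' else 70
    ims.append(cv2.resize(im[max(v-h,0):v+h,max(u-h,0):u+h],(266,266),interpolation=cv2.INTER_CUBIC))
cv2.imwrite('pics/f.png',np.hstack(ims)[:,:,::-1])
```

```text
t 12.5 ee [456.9 -99.9 163.3] tool-y deg -0.04 F [-0.1 -0.7 -3. ] w 11.4 g 30.0
wrist column_mid 0.78 [263.2  35.1] [464.7  41.4  11. ]
wrist column_mid 0.23 [232. 355.] [ 428.4 -323.3   11. ]
wrist forceps 0.34 [228.1 334.9] [ 423.4 -299.8    3. ]
wrist 256 30
side forceps 0.6 [234.7 206.8] [ 501.6 -125.2    3. ]
side forceps 0.57 [120.2 247.4] [514.8 238.8   3. ]
side forceps 0.27 [229.4 193.4] [ 553.  -129.2    3. ]
side 187 236
scene column_mid 0.59 [187.2 235.8] [472.3  37.4  11. ]
scene column_mid 0.22 [222.2 196.5] [ 596.9 -157.7   11. ]
scene spanner 0.7 [131.9 242. ] [541.  218.4   3. ]
scene 187 237
```

View pics/f.png

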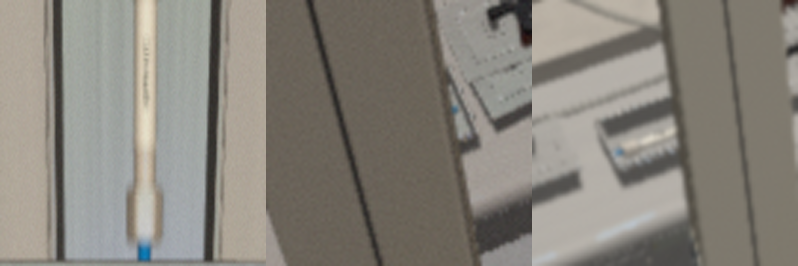

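The middle tub holds the column: a blue plug and nut show at the bottom of the wrist panel. I'll carry the lid over to the free bench right of the rest.

Call:
apply_moves:
  targets:
    - {"tx":-0.003,"ty":-0.04,"tz":0,"spin":0}
    - {"tx":-0.006,"ty":-0.085,"tz":0,"spin":0}
    - {"tx":-0.009,"ty":-0.13,"tz":0,"spin":0}
    - {"tx":-0.012,"ty":-0.175,"tz":0,"spin":0}
    - {"tx":-0.015,"ty":-0.22,"tz":0,"spin":0}
    - {"tx":-0.018,"ty":-0.265,"tz":0,"spin":0}
    - {"tx":-0.02,"ty":-0.3,"tz":0,"spin":0}
    - {"tx":-0.02,"ty":-0.315,"tz":0,"spin":0}

```text
t: 13.9
ee_pos: [437.2, -415.3, 162.6]
orientation: [2.222, 2.219, -0.0]
ft_force: [0.1, -0.3, -1.3]
width: 12.0
grasp_force: 30.0
```

Call:
apply_moves:
  targets:
    - {"tx":0,"ty":0,"tz":0,"spin":0}
    - {"tx":0,"ty":0,"tz":0,"spin":0}
    - {"tx":0,"ty":0,"tz":-0.02,"spin":0}
    - {"tx":0,"ty":0,"tz":-0.04,"spin":0}
    - {"tx":0,"ty":0,"tz":-0.06,"spin":0}
    - {"tx":0,"ty":0,"tz":-0.08,"spin":0}
    - {"tx":0,"ty":0,"tz":-0.08,"spin":0}
    - {"tx":0,"ty":0,"tz":-0.08,"spin":0}

```text
t: 14.7
ee_pos: [437.7, -411.0, 82.9]
orientation: [-2.218, -2.223, -0.0]
ft_force: [-0.5, 0.2, -1.2]
width: 11.4
grasp_force: 30.0
```

Run:
```python
from h import *
state()
c,im=snap('wrist','g.png'); pts({'cradle_axis':30,'cradle':0},'wrist',c); handle('cradle','wrist',c,20)
c,im=snap('side'); pts({'cradle_axis':30,'cradle':0,'bench_timer':0,'beaker':0,'column_mid':11},'side',c);handle('bench_timer','side',c,9)
c,im=snap('scene'); pts({'bench_timer':0,'column_mid':11},'scene',c)
```

```text
t 14.7 ee [ 437.7 -411.    82.9] tool-y deg 0.13 F [-0.5  0.2 -1.2] w 11.4 g 30.0
wrist cradle_axis 0.71 [238.   50.7] [ 425.9 -302.1   30. ]
wrist cradle 0.98 [237.2  59.1] [ 423.7 -302.3    0. ]
cradle wrist 0.74 box [140.  18. 346. 103.] mean [ 426.5 -305.9] rect [ 427.2 -306.4] [ 48.3 141.8] dir from y 86.2
side cradle_axis 0.6 [298.3 202.9] [ 419.5 -301.8   30. ]
side cradle 0.82 [294.  208.7] [ 420.8 -290.5    0. ]
side bench_timer 0.82 [362.2 180.9] [ 420.2 -541.1    0. ]
side column_mid 0.69 [184.4 234.4] [472.6  49.8  11. ]
bench_timer side 0.84 box [354. 169. 375. 182.] mean [ 425.9 -555.3] rect [ 430.3 -554.3] [62.1 73.5] dir from y 26.7
scene column_mid 0.5 [188.3 239.6] [454.2  40.6  11. ]
scene column_mid 0.47 [277.2 214.9] [ 414.5 -297.6   11. ]
```

View pics/g.png

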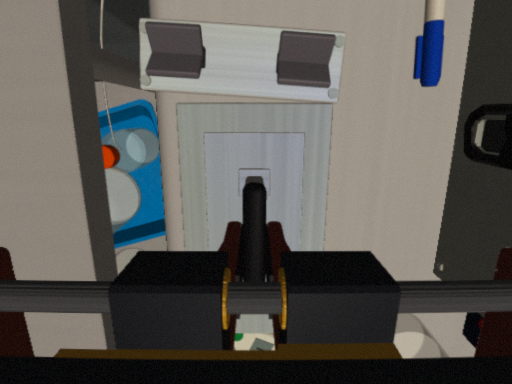

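The wrist view shows the rest at (240,62), tilted a few degrees, with the lid below it at (255,180). The lid has only a small gap to the rest, so I'll shift it 8 mm further away and set it down.

Call:
apply_moves:
  targets:
    - {"tx":0,"ty":-0.004,"tz":-0.01,"spin":0}
    - {"tx":0,"ty":-0.008,"tz":-0.03,"spin":0}
    - {"tx":0,"ty":-0.008,"tz":-0.045,"spin":0}
    - {"tx":0,"ty":-0.008,"tz":-0.053,"spin":0}
    - {"tx":0,"ty":-0.008,"tz":-0.058,"spin":0}
    - {"tx":0,"ty":-0.008,"tz":-0.061,"spin":0}
    - {"tx":0,"ty":-0.008,"tz":-0.063,"spin":0}
    - {"tx":0,"ty":-0.008,"tz":-0.063,"spin":0}

```text
t: 16.2
ee_pos: [437.6, -420.5, 19.9]
orientation: [2.22, 2.222, 0.0]
ft_force: [1.0, -0.4, -1.5]
width: 11.5
grasp_force: 30.0
```

Run:
```python
from h import *
state()
```

```text
t 16.2 ee [ 437.6 -420.5   19.9] tool-y deg 0.05 F [ 1.  -0.4 -1.5] w 11.5 g 30.0
```

Call:
apply_moves:
  targets:
    - {"tx":0,"ty":0,"tz":-0.0005,"spin":0}
    - {"tx":0,"ty":0,"tz":-0.001,"spin":0}
    - {"tx":0,"ty":0,"tz":-0.0015,"spin":0}
    - {"tx":0,"ty":0,"tz":-0.0015,"spin":0}
    - {"tx":0,"ty":0,"tz":-0.0015,"spin":0}
    - {"tx":0,"ty":0,"tz":-0.0015,"spin":0}
    - {"tx":0,"ty":0,"tz":-0.0015,"spin":0}
    - {"tx":0,"ty":0,"tz":-0.0015,"spin":0}

```text
t: 17.0
ee_pos: [437.7, -420.7, 19.0]
orientation: [2.22, 2.222, 0.0]
ft_force: [-1.9, 0.9, 5.5]
width: 11.6
grasp_force: 30.0
```

Call:
apply_moves:
  targets:
    - {"tx":0,"ty":0,"tz":0,"spin":0}
    - {"tx":0,"ty":0,"tz":0,"spin":0}
    - {"tx":0,"ty":0,"tz":0,"spin":0}
    - {"tx":0,"ty":0,"tz":0.01,"spin":0}
    - {"tx":0,"ty":0,"tz":0.04,"spin":0}
    - {"tx":0,"ty":0,"tz":0.08,"spin":0}
    - {"tx":0,"ty":0.03,"tz":0.12,"spin":0}
    - {"tx":0,"ty":0.07,"tz":0.16,"spin":0}
  gripper: 0.1

```text
t: 17.8
ee_pos: [437.7, -355.5, 176.0]
orientation: [2.221, 2.219, 0.0]
ft_force: [-0.3, 0.5, 0.7]
width: 39.3
grasp_force: 0.0
```

Call:
apply_moves:
  targets:
    - {"tx":0,"ty":0.035,"tz":0,"spin":0}
    - {"tx":0,"ty":0.05,"tz":0,"spin":0}
    - {"tx":0,"ty":0.05,"tz":0,"spin":0}
    - {"tx":0,"ty":0.05,"tz":0,"spin":0}
    - {"tx":0,"ty":0.05,"tz":0,"spin":0}
    - {"tx":0,"ty":0.05,"tz":0,"spin":0}
    - {"tx":0,"ty":0.05,"tz":0,"spin":0}
    - {"tx":0,"ty":0.05,"tz":0,"spin":0}

```text
t: 18.6
ee_pos: [437.3, -305.5, 173.2]
orientation: [-2.221, -2.221, 0.0]
ft_force: [-1.1, -0.4, 0.1]
width: 39.7
grasp_force: 0.0
```

Run:
```python
from h import *
state()
for i in range(2):
    c,im=snap('wrist','h.png'); pts({'cradle_axis':30,'cradle':0,'lid_middle_handle':34},'wrist',c); handle('cradle','wrist',c,6); handle('lid_middle','wrist',c,9)
```

```text
t 18.6 ee [ 437.3 -305.5  173.2] tool-y deg 0.0 F [-1.1 -0.4  0.1] w 39.7 g 0.0
wrist cradle_axis 0.83 [240.1 181.3] [ 422. -304.   30.]
wrist cradle_axis 0.53 [243.7 173.9] [ 425.8 -296.3   30. ]
wrist cradle 0.75 [247.3 176. ] [ 428.8 -304.4    0. ]
wrist lid_middle_handle 0.71 [252.4 285.1] [ 434.6 -421.5   34. ]
cradle wrist 0.76 box [177. 152. 313. 202.] mean [ 426.  -303.1] rect [ 426.6 -303.6] [ 50.  148.5] dir from y 86.3
lid_middle wrist 0.77 box [216. 211. 295. 326.] mean [ 436.4 -401.2] rect [ 436.6 -419.4] [148.6  85.6] dir from y 0.4
wrist cradle_axis 0.75 [252.9 270.6] [ 435.5 -405.5   30. ]
wrist lid_middle_handle 0.89 [251.8 284.8] [ 434.3 -421.    34. ]
cradle wrist 0.87 box [178. 149. 315. 205.] mean [ 426.  -303.1] rect [ 426.6 -303.9] [ 50.9 148.3] dir from y 86.4
cradle wrist 0.24 box [254.  55. 335.  67.] mean [ 479.5 -184.4] rect [ 476.8 -184.8] [79.2  3.7] dir from y -85.4
lid_middle wrist 0.92 box [218. 212. 293. 327.] mean [ 436.4 -401.3] rect [ 436.2 -419.8] [ 85.4 147.5] dir from y -0.5
```

Call:
apply_moves:
  targets:
    - {"tx":0.003,"ty":0.035,"tz":0,"spin":0}
    - {"tx":0.006,"ty":0.08,"tz":0,"spin":0}
    - {"tx":0.01,"ty":0.13,"tz":0,"spin":0}
    - {"tx":0.013,"ty":0.18,"tz":0,"spin":0}
    - {"tx":0.017,"ty":0.23,"tz":0,"spin":0}
    - {"tx":0.02,"ty":0.28,"tz":0,"spin":0}
    - {"tx":0.024,"ty":0.32,"tz":0,"spin":0}
    - {"tx":0.026,"ty":0.347,"tz":0,"spin":0}
  gripper: 0.32

```text
t: 20.0
ee_pos: [463.5, 44.5, 173.8]
orientation: [2.218, 2.224, 0.001]
ft_force: [0.8, -0.7, 0.2]
width: 29.6
grasp_force: 0.0
```

Call:
apply_moves:
  targets:
    - {"tx":0,"ty":0,"tz":0,"spin":0}
    - {"tx":0,"ty":0,"tz":0,"spin":0}
    - {"tx":0,"ty":0,"tz":0,"spin":0}
    - {"tx":0,"ty":0,"tz":0,"spin":0}
    - {"tx":0,"ty":0,"tz":0,"spin":0}
    - {"tx":0,"ty":0,"tz":0,"spin":0}
    - {"tx":0,"ty":0,"tz":0,"spin":0}
    - {"tx":0,"ty":0,"tz":0,"spin":0}

```text
t: 20.8
ee_pos: [463.4, 41.7, 173.5]
orientation: [-2.221, -2.222, 0.0]
ft_force: [-0.1, -0.3, 0.2]
width: 30.0
grasp_force: 0.0
```

Run:
```python
from h import *
state()
for i in range(2):
    c,im=snap('wrist','i.png'); pts({'column_mid':11,'column':3,'tub_middle_rim':40},'wrist',c); handle('column','wrist',c,11); handle('tub_middle','wrist',c,40)
# blue plugs
hsv=cv2.cvtColor(im,cv2.COLOR_RGB2HSV); m=cv2.inRange(hsv,(95,110,60),(125,255,255)); n,_,st,ce=cv2.connectedComponentsWithStats(m)
for s,q in zip(st[1:],ce[1:]):
    if s[4]>8: print('blue',s,np.round(at(c,q,11),1))
```

```text
t 20.8 ee [463.4  41.7 173.5] tool-y deg 0.02 F [-0.1 -0.3  0.2] w 30.0 g 0.0
wrist column_mid 0.67 [254.5 179. ] [463.1  41.6  11. ]
wrist column 0.85 [255.5 178.4] [464.2  40.6   3. ]
wrist tub_middle_rim 0.64 [250.8 183.8] [459.3  42.8  40. ]
column wrist 0.72 box [247. 120. 264. 235.] mean [463.4  45.7] rect [463.1  42.4] [ 18.  127.6] dir from y -0.2
tub_middle wrist 0.92 box [207. 108. 298. 248.] mean [458.7  52.3] rect [458.6  44.3] [143.8  82.9] dir from y 1.3
wrist column_mid 0.77 [254.3 176.5] [462.9  44.6  11. ]
wrist tub_middle_rim 0.75 [250.9 181.4] [459.4  45.5  40. ]
column wrist 0.89 box [248. 120. 266. 234.] mean [463.4  45. ] rect [462.8  42.7] [127.6  18.1] dir from y -0.3
tub_middle wrist 0.73 box [209. 106. 296. 248.] mean [458.6  52.5] rect [459.   44.2] [144.3  83.6] dir from y 1.0
blue [253 119   6   9  54] [464.  101.4  11. ]
blue [252 228   6   7  35] [463.5 -18.3  11. ]
blue [143 247  20   4  55] [345.9 -41.4  11. ]
blue [ 69 264  23  17 162] [250.3 -71.9  11. ]
blue [446 313   8   4   9] [ 709.2 -132.1   11. ]
```

View pics/i.png

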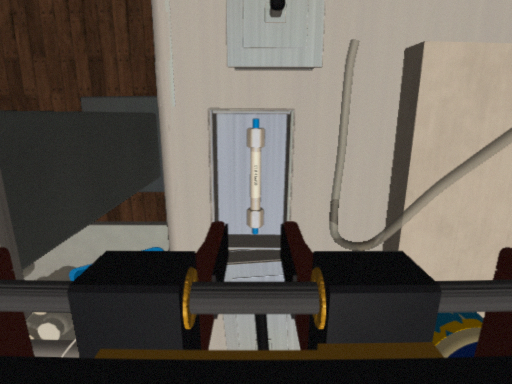

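The open middle tub shows the column lying along y, with nuts at (256,138) and (255,217). I'll descend with the fingers narrowed.

Call:
apply_moves:
  targets:
    - {"tx":0,"ty":0,"tz":-0.04,"spin":0}
    - {"tx":0,"ty":0.001,"tz":-0.08,"spin":0}
    - {"tx":0,"ty":0.001,"tz":-0.115,"spin":0}
    - {"tx":0,"ty":0.001,"tz":-0.14,"spin":0}
    - {"tx":0,"ty":0.001,"tz":-0.155,"spin":0}
    - {"tx":0,"ty":0.001,"tz":-0.163,"spin":0}
    - {"tx":0,"ty":0.001,"tz":-0.167,"spin":0}
    - {"tx":0,"ty":0.001,"tz":-0.167,"spin":0}
  gripper: 0.45

```text
t: 22.2
ee_pos: [463.6, 42.9, 6.6]
orientation: [2.221, 2.222, 0.0]
ft_force: [0.2, -0.4, 0.5]
width: 24.2
grasp_force: 0.0
```

Call:
apply_moves:
  targets:
    - {"tx":0,"ty":0,"tz":0,"spin":0}
    - {"tx":0,"ty":0,"tz":0,"spin":0}
    - {"tx":0,"ty":0,"tz":0,"spin":0}
    - {"tx":0,"ty":0,"tz":0,"spin":0}
    - {"tx":0,"ty":0,"tz":0,"spin":0}
    - {"tx":0,"ty":0,"tz":0,"spin":0}
    - {"tx":0,"ty":0,"tz":0,"spin":0}
    - {"tx":0,"ty":0,"tz":0,"spin":0}
  gripper: 1

```text
t: 23.0
ee_pos: [464.2, 42.9, 7.2]
orientation: [2.22, 2.221, 0.002]
ft_force: [-0.2, -0.6, 6.8]
width: 10.2
grasp_force: 30.0
```

Call:
apply_moves:
  targets:
    - {"tx":0,"ty":0,"tz":0.005,"spin":0}
    - {"tx":0,"ty":0,"tz":0.02,"spin":0}
    - {"tx":0,"ty":0,"tz":0.04,"spin":0}
    - {"tx":0,"ty":0,"tz":0.07,"spin":0}
    - {"tx":0,"ty":0,"tz":0.1,"spin":0}
    - {"tx":0,"ty":0,"tz":0.12,"spin":0}
    - {"tx":0,"ty":0,"tz":0.12,"spin":0}
    - {"tx":0,"ty":0,"tz":0.12,"spin":0}

```text
t: 23.8
ee_pos: [463.2, 42.9, 126.4]
orientation: [2.22, 2.222, 0.0]
ft_force: [0.0, -0.7, -1.4]
width: 10.5
grasp_force: 30.0
```

Run:
```python
from h import *
o=state(); print(np.round(o['qpos'],2))
c,im=snap('wrist','j.png'); z=o['ee_pos'][2]+5; pts({'column_mid':z},'wrist',c); handle('column','wrist',c,z)
```

```text
t 23.8 ee [463.2  42.9 126.4] tool-y deg 0.05 F [ 0.  -0.7 -1.4] w 10.5 g 30.0
[ 0.07  0.34  2.04 -0.    0.75  0.07]
wrist column_mid 0.6 [253.5 240.5] [461.9  42.9 131.4]
column wrist 0.92 box [236. 124. 273. 340.] mean [461.9  57.5] rect [462.3  42.3] [ 19.5 129. ] dir from y -0.2
```

The column is held at its middle. I'll carry it to the rest, turning it onto the rest's axis.

Call:
apply_moves:
  targets:
    - {"tx":-0.003,"ty":-0.03,"tz":0.02,"spin":-4}
    - {"tx":-0.006,"ty":-0.06,"tz":0.04,"spin":-12}
    - {"tx":-0.01,"ty":-0.1,"tz":0.04,"spin":-20}
    - {"tx":-0.014,"ty":-0.14,"tz":0.04,"spin":-28}
    - {"tx":-0.018,"ty":-0.18,"tz":0.04,"spin":-36}
    - {"tx":-0.022,"ty":-0.22,"tz":0.04,"spin":-44}
    - {"tx":-0.026,"ty":-0.26,"tz":0.04,"spin":-52}
    - {"tx":-0.03,"ty":-0.3,"tz":0.04,"spin":-60}

```text
t: 24.75
ee_pos: [432.4, -258.4, 165.2]
orientation: [-3.035, -0.805, 0.002]
ft_force: [1.6, 1.2, -1.1]
width: 10.4
grasp_force: 30.0
```

Call:
apply_moves:
  targets:
    - {"tx":-0.003,"ty":-0.03,"tz":0,"spin":-8}
    - {"tx":-0.006,"ty":-0.047,"tz":0,"spin":-16}
    - {"tx":-0.006,"ty":-0.047,"tz":0,"spin":-24}
    - {"tx":-0.006,"ty":-0.047,"tz":0,"spin":-31}
    - {"tx":-0.006,"ty":-0.047,"tz":-0.02,"spin":-33.7}
    - {"tx":-0.006,"ty":-0.047,"tz":-0.05,"spin":-33.7}
    - {"tx":-0.006,"ty":-0.047,"tz":-0.07,"spin":-33.7}
    - {"tx":-0.006,"ty":-0.047,"tz":-0.07,"spin":-33.7}

```text
t: 25.55
ee_pos: [425.0, -302.4, 92.9]
orientation: [-3.136, 0.1, 0.01]
ft_force: [0.7, 0.3, -1.9]
width: 10.5
grasp_force: 30.0
```

Run:
```python
from h import *
o=state(); print(np.round(o['qpos'],2))
c,im=snap('wrist','k.png'); z=o['ee_pos'][2]+4.5; pts({'column_mid':z,'cradle':0},'wrist',c); handle('column','wrist',c,z); handle('cradle','wrist',c,15)
```

```text
t 25.55 ee [ 425.  -302.4   92.9] tool-y deg -93.66 F [ 0.7  0.3 -1.9] w 10.5 g 30.0
[-0.64  0.47  1.93 -0.    0.74  0.99]
wrist column_mid 0.63 [251.8 242.3] [ 424.  -302.5   97.4]
wrist cradle 0.85 [255.5 192.3] [ 427.4 -304.9    0. ]
wrist cradle 0.62 [255.2 201.9] [ 418.8 -304.1    0. ]
column wrist 0.66 box [238. 124. 275. 338.] mean [ 439.5 -304.5] rect [ 423.8 -303.7] [ 18.5 129.9] dir from y 86.4
cradle wrist 0.9 box [223. 103. 286. 229.] mean [ 460.6 -306.2] rect [ 451.2 -305.4] [ 48.8 101.7] dir from y 86.4
```

View pics/k.png

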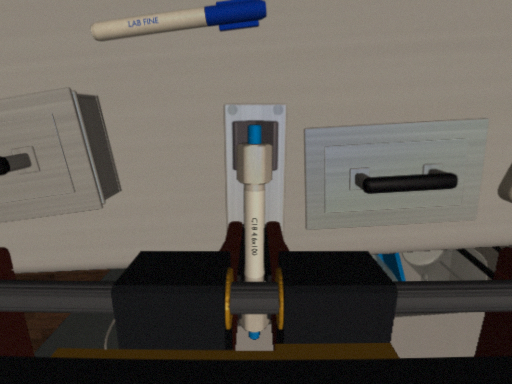

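The column is aligned over the rest: plate edges at columns 223 to 286, column at 255. I'll lower it.

Call:
apply_moves:
  targets:
    - {"tx":0.001,"ty":0,"tz":-0.02,"spin":0}
    - {"tx":0.001,"ty":0,"tz":-0.035,"spin":0}
    - {"tx":0.001,"ty":0,"tz":-0.045,"spin":0}
    - {"tx":0.001,"ty":0,"tz":-0.053,"spin":0}
    - {"tx":0.001,"ty":0,"tz":-0.058,"spin":0}
    - {"tx":0.001,"ty":0,"tz":-0.06,"spin":0}
    - {"tx":0.001,"ty":0,"tz":-0.06,"spin":0}
    - {"tx":0.001,"ty":0,"tz":-0.06,"spin":0}

```text
t: 26.6
ee_pos: [428.7, -304.3, 36.9]
orientation: [3.14, -0.1, 0.001]
ft_force: [0.3, 0.4, -0.9]
width: 10.5
grasp_force: 30.0
```

Run:
```python
from h import *
o=state()
c,im=snap('wrist','l.png'); z=o['ee_pos'][2]+4.5; handle('column','wrist',c,z); handle('cradle','wrist',c,6)
# plate silhouette: pixel columns of far-end corners
for uv in proj(c,[[502.3,-283,6],[499,-333,6]]): print(uv)
```

```text
t 26.6 ee [ 428.7 -304.3   36.9] tool-y deg -93.66 F [ 0.3  0.4 -0.9] w 10.5 g 30.0
column wrist 0.18 box [  7.  93.  87. 238.] mean [ 480.6 -199.3] rect [ 478.  -199.7] [79.7 23.9] dir from y -85.9
cradle wrist 0.84 box [211. 107. 294. 320.] mean [ 465.5 -305.4] rect [ 424.9 -303.6] [ 49.8 153.4] dir from y 82.6
[209.42344397 108.34972298]
[291.03012167 108.56667963]
```

Call:
apply_moves:
  targets:
    - {"tx":-0.001,"ty":0,"tz":-0.003,"spin":0}
    - {"tx":-0.001,"ty":0,"tz":-0.006,"spin":0}
    - {"tx":-0.001,"ty":0,"tz":-0.008,"spin":0}
    - {"tx":-0.001,"ty":0,"tz":-0.009,"spin":0}
    - {"tx":-0.001,"ty":0,"tz":-0.01,"spin":0}
    - {"tx":-0.001,"ty":0,"tz":-0.011,"spin":0}
    - {"tx":-0.001,"ty":0,"tz":-0.0115,"spin":0}
    - {"tx":-0.001,"ty":0,"tz":-0.0115,"spin":0}

```text
t: 27.55
ee_pos: [427.6, -303.3, 26.7]
orientation: [-3.139, 0.101, 0.0]
ft_force: [-3.1, 8.9, 22.8]
width: 10.6
grasp_force: 30.0
```

Run:
```python
from h import *
o=state(); print(o['moment'])
```

```text
t 27.55 ee [ 427.6 -303.3   26.7] tool-y deg -93.68 F [-3.1  8.9 22.8] w 10.6 g 30.0
[1.54068173 0.66234349 0.01033716]
```

Call:
apply_moves:
  targets:
    - {"tx":0,"ty":0.0005,"tz":0.0005,"spin":0}
    - {"tx":0,"ty":0.001,"tz":0.001,"spin":0}
    - {"tx":0,"ty":0.0013,"tz":0.001,"spin":0}
    - {"tx":0,"ty":0.0013,"tz":0.001,"spin":0}
    - {"tx":0,"ty":0.0013,"tz":0.001,"spin":0}
    - {"tx":0,"ty":0.0013,"tz":0.001,"spin":0}
    - {"tx":0,"ty":0.0013,"tz":0.001,"spin":0}
    - {"tx":0,"ty":0.0013,"tz":0.001,"spin":0}

```text
t: 28.35
ee_pos: [427.7, -302.8, 26.5]
orientation: [3.14, -0.1, 0.001]
ft_force: [-1.3, 2.4, 9.5]
width: 10.2
grasp_force: 30.0
```

Run:
```python
from h import *
o=state(); print(o['moment'])
```

```text
t 28.35 ee [ 427.7 -302.8   26.5] tool-y deg -93.66 F [-1.3  2.4  9.5] w 10.2 g 30.0
[0.4869485  0.30582719 0.02209078]
```

Call:
apply_moves:
  targets:
    - {"tx":0,"ty":0.0003,"tz":0.0005,"spin":0}
    - {"tx":0,"ty":0.0003,"tz":0.0005,"spin":0}
    - {"tx":0,"ty":0.0003,"tz":0.0005,"spin":0}
    - {"tx":0,"ty":0.0003,"tz":0.0005,"spin":0}
    - {"tx":0,"ty":0.0003,"tz":0.01,"spin":0}
    - {"tx":0,"ty":0.0003,"tz":0.03,"spin":0}
    - {"tx":0,"ty":0.0003,"tz":0.07,"spin":0}
    - {"tx":0,"ty":0,"tz":0.11,"spin":0}
  gripper: 0.4

```text
t: 29.15
ee_pos: [426.9, -302.4, 137.2]
orientation: [-3.139, 0.1, 0.002]
ft_force: [0.8, -0.3, -0.2]
width: 26.1
grasp_force: 0.0
```

Call:
apply_moves:
  targets:
    - {"tx":0,"ty":-0.01,"tz":0.02,"spin":8}
    - {"tx":0,"ty":-0.03,"tz":0.03,"spin":16}
    - {"tx":0,"ty":-0.05,"tz":0.03,"spin":24}
    - {"tx":0,"ty":-0.05,"tz":0.03,"spin":32}
    - {"tx":0,"ty":-0.05,"tz":0.03,"spin":40}
    - {"tx":0,"ty":-0.05,"tz":0.03,"spin":48}
    - {"tx":0,"ty":-0.05,"tz":0.03,"spin":56}
    - {"tx":0,"ty":-0.05,"tz":0.03,"spin":64}

```text
t: 29.95
ee_pos: [427.3, -352.8, 166.6]
orientation: [2.711, 1.586, 0.0]
ft_force: [-0.2, 0.2, -0.1]
width: 26.2
grasp_force: 0.0
```

Call:
apply_moves:
  targets:
    - {"tx":0,"ty":0,"tz":0,"spin":8}
    - {"tx":0,"ty":0,"tz":0,"spin":16}
    - {"tx":0,"ty":0,"tz":0,"spin":24}
    - {"tx":0,"ty":0,"tz":0,"spin":29.7}
    - {"tx":0,"ty":0,"tz":0,"spin":29.7}
    - {"tx":0,"ty":0,"tz":0,"spin":29.7}
    - {"tx":0,"ty":0,"tz":0,"spin":29.7}
    - {"tx":0,"ty":0,"tz":0,"spin":29.7}
  gripper: 0

```text
t: 30.75
ee_pos: [427.4, -352.8, 166.1]
orientation: [2.222, 2.221, -0.0]
ft_force: [-0.2, 0.3, -0.9]
width: 43.9
grasp_force: 0.0
```

Run:
```python
from h import *
o=state()
for i in range(2):
    c,im=snap('wrist','m.png'); pts({'column_mid':29,'lid_middle_handle':34},'wrist',c); handle('column','wrist',c,29); handle('cradle','wrist',c,6); handle('lid_middle','wrist',c,9)
cv2.imwrite('pics/m2.png',cv2.resize(im[90:330,150:400],(600,576))[:,:,::-1])
```

```text
t 30.75 ee [ 427.4 -352.8  166.1] tool-y deg -0.03 F [-0.2  0.3 -0.9] w 43.9 g 0.0
wrist column_mid 0.68 [258.5 136.1] [ 430.9 -305.1   29. ]
wrist column_mid 0.38 [255.1 138.3] [ 427.6 -307.2   29. ]
wrist lid_middle_handle 0.64 [261.7 247.9] [ 434.6 -420.4   34. ]
column wrist 0.56 box [189. 120. 325. 149.] mean [ 427.3 -303.7] rect [ 428.2 -303.7] [ 20.8 127.6] dir from y 86.1
cradle wrist 0.91 box [183. 106. 329. 161.] mean [ 425.9 -302.5] rect [ 426.6 -303.5] [ 51.  148.8] dir from y 86.4
lid_middle wrist 0.83 box [223. 173. 304. 282.] mean [ 434.2 -406.3] rect [ 436.2 -411. ] [129.4  86. ] dir from y -3.0
wrist column_mid 0.77 [255.6 134.4] [ 428.  -303.4   29. ]
wrist lid_middle_handle 0.8 [262.  249.4] [ 435. -422.   34.]
column wrist 0.56 box [191. 123. 324. 150.] mean [ 428.6 -304.2] rect [ 428.1 -304. ] [ 19.7 127.6] dir from y 86.1
cradle wrist 0.9 box [182. 103. 329. 160.] mean [ 425.5 -302.4] rect [ 426.7 -303.8] [ 50.3 148.9] dir from y 86.2
lid_middle wrist 0.96 box [224. 170. 304. 283.] mean [ 434.3 -406.1] rect [ 435.7 -410.6] [130.6  86.3] dir from y -3.3
```

View pics/m2.png

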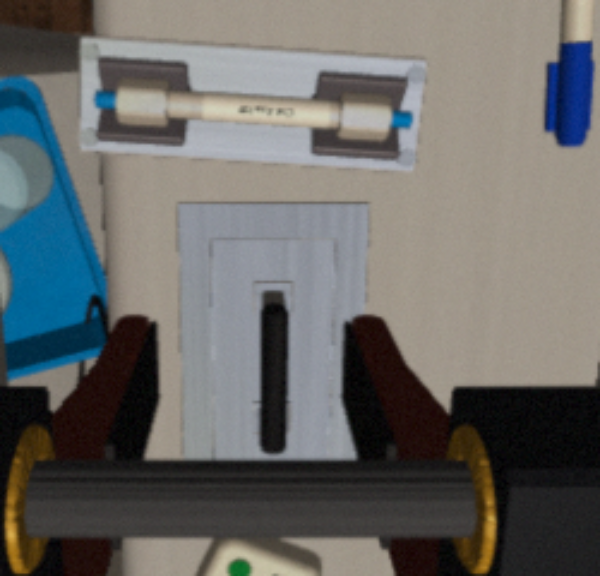

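The column lies in both saddles, centred within about 1.5 mm. I'll fetch the lid from where it was left.

Call:
apply_moves:
  targets:
    - {"tx":0.003,"ty":-0.025,"tz":-0.01,"spin":0}
    - {"tx":0.007,"ty":-0.055,"tz":-0.03,"spin":0}
    - {"tx":0.01,"ty":-0.068,"tz":-0.06,"spin":0}
    - {"tx":0.01,"ty":-0.068,"tz":-0.1,"spin":0}
    - {"tx":0.01,"ty":-0.068,"tz":-0.125,"spin":0}
    - {"tx":0.01,"ty":-0.068,"tz":-0.14,"spin":0}
    - {"tx":0.01,"ty":-0.068,"tz":-0.146,"spin":0}
    - {"tx":0.01,"ty":-0.068,"tz":-0.146,"spin":0}

```text
t: 32.15
ee_pos: [437.5, -420.8, 19.9]
orientation: [-2.22, -2.222, 0.0]
ft_force: [0.1, 0.4, 0.0]
width: 43.9
grasp_force: 0.0
```

Call:
apply_moves:
  targets:
    - {"tx":0,"ty":0,"tz":0,"spin":0}
    - {"tx":0,"ty":0,"tz":0,"spin":0}
    - {"tx":0,"ty":0,"tz":0,"spin":0}
    - {"tx":0,"ty":0,"tz":0,"spin":0}
    - {"tx":0,"ty":0,"tz":0,"spin":0}
    - {"tx":0,"ty":0,"tz":0,"spin":0}
    - {"tx":0,"ty":0,"tz":0,"spin":0}
    - {"tx":0,"ty":0,"tz":0,"spin":0}
  gripper: 1

```text
t: 32.95
ee_pos: [437.7, -421.0, 20.6]
orientation: [2.22, 2.222, 0.0]
ft_force: [-0.3, 1.1, 6.0]
width: 11.6
grasp_force: 30.0
```

Call:
apply_moves:
  targets:
    - {"tx":0,"ty":0,"tz":0.01,"spin":0}
    - {"tx":0,"ty":0,"tz":0.03,"spin":0}
    - {"tx":0,"ty":0,"tz":0.07,"spin":0}
    - {"tx":0,"ty":0,"tz":0.11,"spin":0}
    - {"tx":0,"ty":0,"tz":0.15,"spin":0}
    - {"tx":0,"ty":0,"tz":0.16,"spin":0}
    - {"tx":0,"ty":0,"tz":0.16,"spin":0}
    - {"tx":0,"ty":0,"tz":0.16,"spin":0}

```text
t: 33.75
ee_pos: [436.6, -420.0, 178.5]
orientation: [-2.219, -2.22, 0.0]
ft_force: [-0.3, 0.9, -3.6]
width: 11.8
grasp_force: 30.0
```

Run:
```python
from h import *
o=state()
```

```text
t 33.75 ee [ 436.6 -420.   178.5] tool-y deg 0.04 F [-0.3  0.9 -3.6] w 11.8 g 30.0
```

Call:
apply_moves:
  targets:
    - {"tx":0.003,"ty":0.035,"tz":0,"spin":0}
    - {"tx":0.006,"ty":0.08,"tz":0,"spin":0}
    - {"tx":0.009,"ty":0.128,"tz":0,"spin":0}
    - {"tx":0.012,"ty":0.176,"tz":0,"spin":0}
    - {"tx":0.015,"ty":0.224,"tz":0,"spin":0}
    - {"tx":0.018,"ty":0.272,"tz":0,"spin":0}
    - {"tx":0.02,"ty":0.32,"tz":0,"spin":0}
    - {"tx":0.02,"ty":0.368,"tz":0,"spin":0}

```text
t: 34.55
ee_pos: [455.9, -50.8, 178.0]
orientation: [-2.219, -2.22, 0.004]
ft_force: [0.7, 0.6, -1.8]
width: 12.0
grasp_force: 30.0
```

Call:
apply_moves:
  targets:
    - {"tx":0,"ty":0.04,"tz":0,"spin":0}
    - {"tx":0,"ty":0.075,"tz":0,"spin":0}
    - {"tx":0,"ty":0.095,"tz":0,"spin":0}
    - {"tx":0,"ty":0.0955,"tz":-0.03,"spin":0}
    - {"tx":0,"ty":0.0955,"tz":-0.06,"spin":0}
    - {"tx":0,"ty":0.0955,"tz":-0.09,"spin":0}
    - {"tx":0,"ty":0.0955,"tz":-0.105,"spin":0}
    - {"tx":0,"ty":0.0955,"tz":-0.105,"spin":0}

```text
t: 35.35
ee_pos: [454.0, 42.5, 71.4]
orientation: [-2.217, -2.218, 0.01]
ft_force: [-0.0, -0.1, -2.8]
width: 11.8
grasp_force: 30.0
```

Call:
apply_moves:
  targets:
    - {"tx":0,"ty":0,"tz":0,"spin":0}
    - {"tx":0,"ty":0,"tz":0,"spin":0}
    - {"tx":0,"ty":0,"tz":0,"spin":0}
    - {"tx":0,"ty":0,"tz":0,"spin":0}
    - {"tx":0,"ty":0,"tz":0,"spin":0}
    - {"tx":0,"ty":0,"tz":0,"spin":0}
    - {"tx":0,"ty":0,"tz":0,"spin":0}
    - {"tx":0,"ty":0,"tz":0,"spin":0}

```text
t: 36.15
ee_pos: [457.5, 42.7, 75.1]
orientation: [2.221, 2.222, 0.0]
ft_force: [0.1, -1.1, -1.7]
width: 11.7
grasp_force: 30.0
```

Run:
```python
from h import *
for i in range(3): o=state(); snap('wrist')
```

```text
t 36.15 ee [457.5  42.7  75.1] tool-y deg 0.04 F [ 0.1 -1.1 -1.7] w 11.7 g 30.0
t 36.2 ee [457.5  42.7  75.1] tool-y deg 0.04 F [ 0.6  0.6 -2.3] w 11.9 g 30.0
t 36.25 ee [457.5  42.7  75. ] tool-y deg 0.04 F [ 0.5 -0.1 -2.2] w 11.8 g 30.0
```

Call:
apply_moves:
  targets:
    - {"tx":0.0003,"ty":0,"tz":-0.004,"spin":0}
    - {"tx":0.0003,"ty":0,"tz":-0.008,"spin":0}
    - {"tx":0.0003,"ty":0,"tz":-0.012,"spin":0}
    - {"tx":0.0003,"ty":0,"tz":-0.016,"spin":0}
    - {"tx":0.0003,"ty":0,"tz":-0.019,"spin":0}
    - {"tx":0.0003,"ty":0,"tz":-0.02,"spin":0}
    - {"tx":0.0003,"ty":0,"tz":-0.021,"spin":0}
    - {"tx":0.0003,"ty":0,"tz":-0.021,"spin":0}

```text
t: 37.1
ee_pos: [457.4, 42.7, 54.6]
orientation: [-2.22, -2.222, 0.001]
ft_force: [-2.9, -0.4, 8.0]
width: 11.7
grasp_force: 30.0
```

Run:
```python
from h import *
o=state()
```

```text
t 37.1 ee [457.4  42.7  54.6] tool-y deg 0.04 F [-2.9 -0.4  8. ] w 11.7 g 30.0
```

The lid is seated at the expected height of 54.6 mm. I'll release it and back off.

Call:
apply_moves:
  targets:
    - {"tx":0,"ty":0,"tz":0,"spin":0}
    - {"tx":0,"ty":0,"tz":0,"spin":0}
    - {"tx":0,"ty":0,"tz":0,"spin":0}
    - {"tx":0,"ty":0,"tz":0.01,"spin":0}
    - {"tx":0,"ty":0,"tz":0.04,"spin":0}
    - {"tx":0,"ty":0,"tz":0.08,"spin":0}
    - {"tx":0,"ty":0,"tz":0.12,"spin":0}
    - {"tx":0,"ty":0,"tz":0.15,"spin":0}
  gripper: 0

```text
t: 37.9
ee_pos: [458.2, 42.7, 207.0]
orientation: [2.22, 2.221, 0.003]
ft_force: [0.1, 0.2, 0.1]
width: 44.3
grasp_force: 0.0
```

Call:
apply_moves:
  targets:
    - {"tx":0,"ty":0,"tz":0.03,"spin":0}
    - {"tx":0,"ty":0,"tz":0.07,"spin":0}
    - {"tx":0,"ty":0,"tz":0.1,"spin":0}
    - {"tx":0,"ty":0,"tz":0.1,"spin":0}
    - {"tx":0,"ty":0,"tz":0.1,"spin":0}
    - {"tx":0,"ty":0,"tz":0.1,"spin":0}
    - {"tx":0,"ty":0,"tz":0.1,"spin":0}
    - {"tx":0,"ty":0,"tz":0.1,"spin":0}

```text
t: 38.7
ee_pos: [457.2, 42.7, 302.9]
orientation: [-2.22, -2.221, 0.003]
ft_force: [-0.1, -0.4, -0.5]
width: 44.0
grasp_force: 0.0
```

Run:
```python
from h import *
o=state()
c,im=snap('wrist','z.png')
for k in ['lid_left','lid_middle','lid_right']: handle(k,'wrist',c,43)
pts({'lid_left_handle':68,'lid_middle_handle':68,'lid_right_handle':68},'wrist',c)
c,im=snap('side'); pts({'column_mid':29,'bench_timer':0,'beaker':0,'amber_bottle':0},'side',c)
```

```text
t 38.7 ee [457.2  42.7 302.9] tool-y deg 0.04 F [-0.1 -0.4 -0.5] w 44.0 g 0.0
lid_left wrist 0.89 box [239.   2. 310.  85.] mean [480.9 201.9] rect [480.4 200.5] [99.1 88.3] dir from y -2.1
lid_middle wrist 0.59 box [222. 109. 287. 216.] mean [456.1  47. ] rect [456.   43.7] [ 88.6 150.6] dir from y -0.6
lid_right wrist 0.98 box [234. 223. 298. 284.] mean [469.1 -88.6] rect [468.8 -91.5] [ 86.  102.7] dir from y 7.3
wrist lid_left_handle 0.93 [275.2  13.6] [480.5 226.7  68. ]
wrist lid_middle_handle 0.58 [254.3 166.5] [456.2  44.1  68. ]
wrist lid_right_handle 0.67 [264.1 272. ] [ 470.7 -110.3   68. ]
side bench_timer 0.58 [361.8 180.1] [ 423.4 -541.5    0. ]
side amber_bottle 0.63 [388.2 158.3] [ 461.  -671.9    0. ]
```

View pics/z.png

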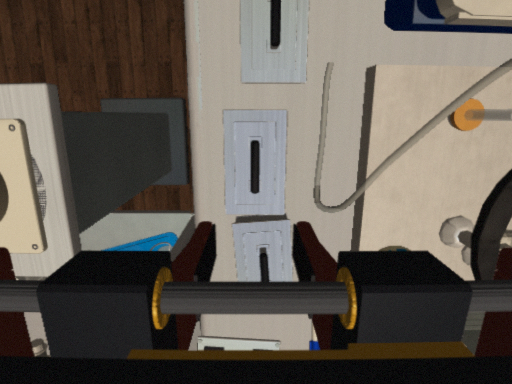

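All three lids are on and flat, at (275,40), (255,162) and (263,250) in the picture. The gripper is clear, so I'll hand the job in.

```bash
python3 -c "
from workcell import ctrl; print(ctrl.close_job())"
```

```text
the job is handed in; nothing more can be done
None
```

The column was in the middle tub and now lies in both V saddles, about 1.5 mm off centre by camera; the left and middle lids are back on and seated, the right tub was never opened, and the job was handed in at about 39 s.

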